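Put the governor test drive into gear

ROBOT

A 6-joint arm with a two-finger parallel gripper is mounted at the origin on the work surface. World frame = base frame: x ahead of the robot, y to its left, z up, the work surface at z = 0. Lengths are in m, angles in rad, forces in N, time in s.
With the tool pointing down it reaches from about 0.375 to 0.9 m from the base axis. Payload 3.1 kg.
Tool frame: the origin (TCP) lies between the finger pads; the fingertips stand 17 mm ahead of it and the grasp point (between the pads) lies 2 mm behind it; z points along the fingers, y is the line along which they close (so a half turn about z gives the same grasp; the last joint's range is limited). The gripper opens to 85 mm and grips with 20 to 120 N. Pads are 22 mm wide; open, the fingers measure 114 mm over their backs; the gripper's body (76 mm by 85 mm) begins 54 mm behind the grasp point. The pads swing forward as they close: fully open they stand 13 mm farther back than shut.
Start: joints at [-1.508, 0.527, 1.433, -0, 1.181, -0.178], TCP at [0.15, -0.607, 0.248] pointing down, gripper open.
Joint ranges: [-3.08, 3.08], [-0.75, 2.2], [0.22, 2.44], [-1.43, 4.57], [0, 2.65], [-2.85, 2.85]. Speed limits (rad/s): [2.79, 2.79, 3.14, 3.14, 3.14, 3.14].

INTERFACE

Orientations are given as a unit quaternion [x, y, z, w].
In Python, from station import sense, vision, order gives the robot as it stands.
- The arm moves only by the shell command python3 -m crank 'ROWS' [OPENING] [FORCE]. ROWS is JSON, a list of rows, each an object with "dp": the shift along the world's x, y, z in units of 30 mm (1.0 is 30 mm), a list of three; "angular": the turn, a rotation vector about the world's x, y, z in degrees, a list of three. In form: [{"dp": [dx, dy, dz], "angular": [ax, ay, az]}, ...]. A call has 1 to 20 rows; each row shifts and turns the commanded pose from where the row before left it; what a row does not reach is not made up. A row lasts 1/10 s, in which the tool goes at most 50 mm and 8.59 degrees, less where a joint would pass 70% of its speed; a pose out of reach is approached as far as the arm can. A call is refused whole if a number of a shift passes 1 or a number of a turn 8.59, either way. A call with a gripper value outside its range is refused whole. OPENING is the closure, from 0 (fully open) to 1 (shut), set as the call begins (- or left out, the last holds). The fingers move at their own pace and stop on an object; FORCE is the grip in N (left out, the last holds). Time passes only in rows, so rows that do not move let the fingers close. It gives the time, the measured TCP pose, the force, the opening and the grip force at its end, in the units of the state.
- sense(): the state, without advancing time (a new reading comes with each control period).
- vision.snapshot(name): name is "scene" or "top"; returns a dict with "image" (480x640x3 uint8, blue, green, red), "range_z" (480x640 float32, m along the optical axis (not along the pixel's ray), 0 where there is no reading), "mtx" (3x3 intrinsics, pixels), "dist" ([k1, k2, p1, p2, k3] as OpenCV has them; the pictures are not rectified), "pose" (4x4, takes a point from camera to world coordinates). Camera axes: x right, y down, z forward; pixel columns grow to the right and rows downward; lengths in m; the calibration is good to about 2 mm. A picture is of the moment at which its call begins.
- order.sign_off(): hands the job in; it is judged then, once.
The state is a dict: "t": time; "q": joint angles; "qd": joint speeds; "tau": joint torques, N m; "tcp_pos": TCP position; "tool_rot": TCP orientation; "force": force on the tool from outside, world axes, zero at the start; "ft_torque": the same for the moment, N m; "finger_gap": opening from 0.0 (shut) to 1.0 (fully open); "gripper_force": force on a finger pad.
Only numpy, scipy, OpenCV 4.12 (cv2) and the standard library are available. Lean on these libraries where they do the work, as an engineer would, in place of code of your own. Each camera call takes 0.05 s, during which the arm holds its last target. There are 200 camera calls.

TASK

Put the governor test drive into the gear marked by the tall ball-headed plug: with the fingertips or the outside of the fingers, push the knobbed lever out of its middle parking stub, along the cross slot and fully home into the end of the gate slot nearest that plug (the other three corners carry only flat plugs). Never take the knob between the fingers or force the lever; leave it in that slot, let go of it, and leave everything else on the shelf where it lies.

Things in the scene. Friction and masses are not known exactly. Their poses are not given: they have to be found in the camera images.
- gearbox: fixed green gearbox, walls 170 x 170 mm, foot flange 210 x 210 mm, flat steel gate plate on top, its upper face 130 mm high. Origin: centre of its underside, on the shelf; x axis = 'far', towards the 100 mm sheave on its far side (which reaches 130 mm from the centre and 115 mm up), y = 'left', z up. It stands at any yaw within 0.35 rad.
- gate_centre (a point): middle of the gate plate's upper face; axes as the gearbox. All slots are 14 mm wide. Along centre lines: a cross slot from y = -30 to +30 mm at x = 0; at each of its ends (y = +30 and -30 mm) a column from x = -30 to +30 mm. So four slots: far-left, far-right, near-left, near-right. The walls stop the lever at every slot's end.
- stub (a point): end of the parking stub, on the plate's upper face: a fifth, middle slot (14 mm wide) at y = 0 that runs from the cross slot to the near side only, x = 0 to -30 mm. The lever starts in it. Opposite the stub the plate is solid, so a lever pushed far-wards out of the stub stops in the cross slot.
- pivot (a point): point about which the lever swings, 27 mm above the shelf on the gearbox's centre axis; axes as the gearbox. The knob's centre seen from here is x = 180 sin(shift), y = 180 sin(cross) cos(shift), z = 180 cos(cross) cos(shift) mm.
- knob (a point): centre of the black ball knob, 36 mm across, on top of the lever, a straight 10 mm steel rod. It is 180 mm from the pivot: 207 mm above the shelf with the lever upright, about 192 mm with the lever home in a slot. Home, it lies about 50 mm from the gearbox's centre in both x and y.
- cross (a joint): sideways swing of the lever, rad: 0 in the middle (parking stub), + to the gearbox's left (+y); about +0.29 in the left column, -0.29 in the right column (play about 0.02). It stays where it is left; about 2.5 N at the knob moves it.
- shift (a joint): fore-and-aft swing of the lever, rad: 0 in the cross slot (play about 0.02), + to the far side (+x); about +0.28 to 0.30 at the end of a far slot, -0.28 to -0.30 at the end of a near slot. It stays where it is left; about 2.5 N at the knob moves it.
- index_plug: the marker: steel plug with a 22 mm ball on a 10 mm neck, 38 mm tall, fixed in one of the four corners of the gate plate, 70 mm from the plate's centre in both x and y of the gearbox; the slot nearest it is the one wanted. Origin: centre of its underside, on the plate. The other corners carry flat disc plugs, 22 mm across and 5 mm tall.
- spring_cup: bystander: open copper cup, 68 mm across, 65 mm tall, beside the gearbox on its left; origin: centre of underside
- governor_weight: bystander: cast iron weight, 72 mm across, 62 mm tall, left of the gearbox; origin: centre of underside
- flyball_arm: bystander: brass arm about 180 mm long with a 40 mm ball at one end, 40 mm tall, lying right of the gearbox; origin under its middle
- screwdriver: bystander: screwdriver with a dark wooden handle, lying left of the gearbox
- bearing_race: bystander: steel ring, 64 mm across, 16 mm tall, right of the gearbox; origin: centre of underside
- oil_can: bystander: closed steel can, 60 mm across, 130 mm tall, right of the gearbox; origin: centre of underside
- tin_box: bystander: fixed tin parts box 120 x 160 x 70 mm with a hinged lid, shut, far left; origin: centre of underside
- tin_lid (a joint): lid of the tin box, rad: 0 shut, grows as it opens

How it is judged:
By the outcome, as a careful person would: the job done as asked, in the order asked, and still so for the second after the job is handed in, with the robot touching nothing.
It also fails if it takes over 48 s, if anything falls off the work surface, if the arm or the gripper's body presses on something with over 40 N, if the wrist force passes 120 N, or if a joint passes its speed limit or range.

## Working session

There is one attempt and no reset: what is moved stays moved. The work goes in short steps, Python scripts to look and compute and a shell command to move; the robot and the scene stay as the last step left them, time stands still between calls to the robot, and variables do not carry over. Pictures are saved under pics/ and viewed, at most 10 in all, crops included, and the job is handed in when it is done.

```bash
mkdir -p pics
cat > h.py <<'E'
import numpy as np,cv2
from station import sense,vision,order
def snap(n,f=None):
    s=vision.snapshot(n)
    if f: cv2.imwrite('pics/'+f,s['image'])
    np.savez('/tmp/'+n,**{k:np.array(v) for k,v in s.items()}); return s
def pts(s):
    # world xyz of every pixel
    h,w=s['range_z'].shape; u,v=np.meshgrid(np.arange(w),np.arange(h))
    p=cv2.undistortPoints(np.stack([u,v],-1).reshape(-1,1,2).astype(np.float64),s['mtx'],np.array(s['dist'],float)).reshape(h,w,2)
    z=s['range_z'].astype(float); c=np.stack([p[...,0]*z,p[...,1]*z,z],-1)
    T=np.array(s['pose']); W=c@T[:3,:3].T+T[:3,3]; W[z==0]=np.nan; return W
E
python3 - <<'E'
from h import *
for n in('top','scene'): s=snap(n,n+'1.png'); print(np.round(s['pose'],3))
print(sense())
E
```

```text
[[-1.900e-02 -9.970e-01  6.900e-02  4.520e-01]
 [-1.000e+00  1.900e-02 -1.000e-03  1.160e-01]
 [-0.000e+00 -6.900e-02 -9.980e-01  1.296e+00]
 [ 0.000e+00  0.000e+00  0.000e+00  1.000e+00]]
[[ 0.374  0.514 -0.772  1.436]
 [ 0.928 -0.214  0.307 -0.25 ]
 [-0.007 -0.831 -0.557  0.8  ]
 [ 0.     0.     0.     1.   ]]
{'t': 0.1, 'q': array([-1.50746010e+00,  5.28377210e-01,  1.43379455e+00, -5.92646386e-06,
        1.18140703e+00, -1.78500600e-01]), 'qd': array([ 1.21034229e-04, -2.68948767e-03, -4.24256044e-03,  3.58829443e-03,
        1.34089617e-03,  3.60616271e-05]), 'tau': array([-3.49874390e-04, -4.43305278e+01, -1.78585821e+01, -3.18037646e-04,
        3.86445856e-03,  1.67610406e-07]), 'tcp_pos': array([ 0.14966567, -0.606174  ,  0.2474225 ]), 'tool_rot': array([ 9.92697646e-01,  1.20625025e-01,  5.44156723e-05, -9.91579567e-04]), 'force': array([ 0.73611707,  0.31489678, -0.21477548]), 'ft_torque': array([-0.06064026, -0.01055515, -0.01425548]), 'gripper_force': 0.0, 'finger_gap': 1.0016811862450712}
```

View pics/top1.png

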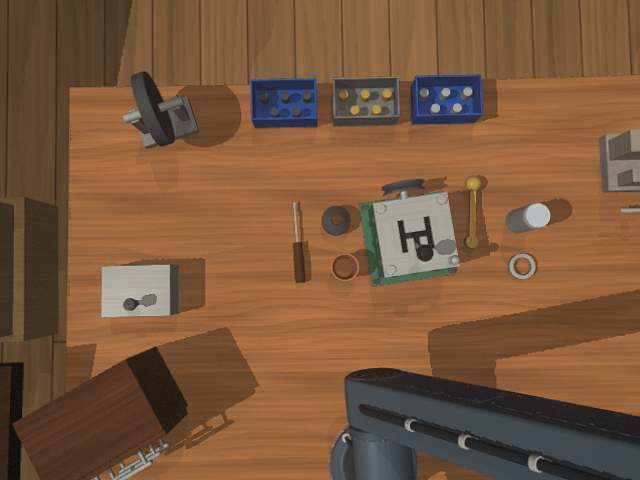

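View pics/scene1.png

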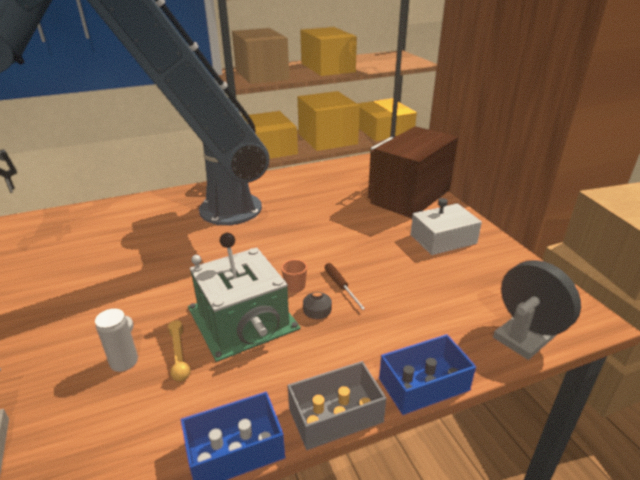

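The top view shows the gearbox at about (412,235), yawed slightly, with the knob at (425,254) in the stub. The tall plug is near-right at (453,260), and the scene view agrees (ball at (196,262)). Next I'll measure both.

Run:
```python
from h import *
s=dict(np.load('/tmp/top.npz')); W=pts(s)
cv2.imwrite('pics/crop1.png',cv2.resize(s['image'][170:300,340:480],None,fx=5,fy=4.6,interpolation=cv2.INTER_CUBIC)[:600,:800])
R=np.zeros(W.shape[:2],bool);R[170:300,350:480]=1
m=R&(abs(W[...,2]-.13)<.006)
P=W[m][:,:2].astype(np.float32); r=cv2.minAreaRect(P); print(m.sum(),np.median(W[m][:,2]),r)
for a,b in((.17,.26),(.145,.17)):
    k=R&(W[...,2]>a)&(W[...,2]<b); v,u=np.nonzero(k); print(a,k.sum(),np.c_[u,v].mean(0),W[k].mean(0),W[k].min(0),W[k].max(0))
s=dict(np.load('/tmp/scene.npz')); W=pts(s)
m=np.zeros(W.shape[:2],bool);m[220:320,180:300]=1
for a,b in((.185,.26),(.145,.17)):
    k=m&(W[...,2]>a)&(W[...,2]<b); print(a,k.sum(),W[k].mean(0),W[k].min(0),W[k].max(0))
k=m&(abs(W[...,2]-.13)<.005);print(cv2.minAreaRect(W[k][:,:2].astype(np.float32)))
```

```text
4681 0.1308205497308419 ((0.5444149971008301, -0.09893465787172318), (0.1701599657535553, 0.17305724322795868), 7.669320583343506)
0.17 233 [425.69527897 252.80686695] [ 0.49853897 -0.10401618  0.21281884] [ 0.48136311 -0.18171247  0.17015785] [ 0.51553612 -0.08714433  0.22275103]
0.145 83 [451.4939759  258.48192771] [ 0.48723787 -0.16986256  0.16310715] [ 0.47494342 -0.18784541  0.14542349] [ 0.51909707 -0.09852473  0.16990629]
0.185 199 [ 0.50863425 -0.10538418  0.20808908] [ 0.48899506 -0.12103826  0.18533777] [ 0.52069032 -0.08647318  0.22056745]
0.145 127 [ 0.49830721 -0.15097014  0.1590961 ] [ 0.47625769 -0.18756959  0.14548175] [ 0.52154605 -0.09783468  0.16999321]
((0.5439797043800354, -0.09960061311721802), (0.17694222927093506, 0.17134138941764832), 8.129036903381348)
```

View pics/crop1.png

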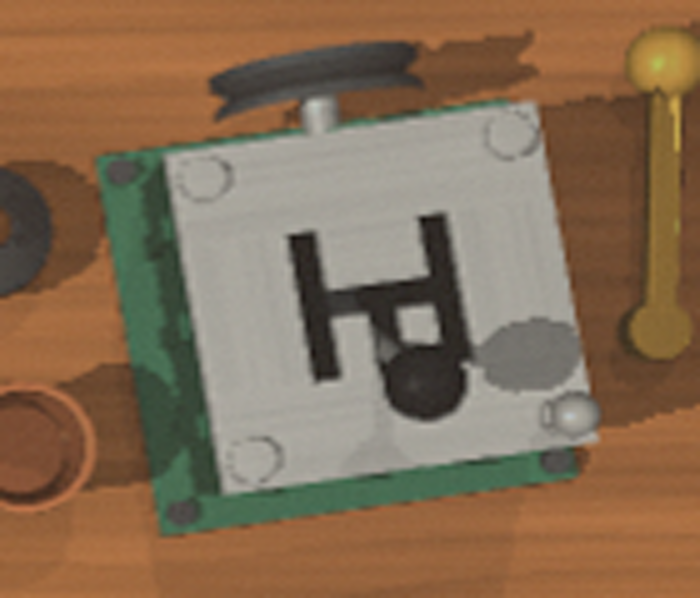

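The gearbox centre is at about (0.544, -0.099) with yaw 0.137. The knob (expected at 0.493, -0.106) and the near-right plug (expected at 0.485, -0.178) both match the measurements, so near-right is the target. I'll move behind the knob with the fingers shut.

```bash
python3 -m crank '[{"dp":[0.48,0.82,0],"angular":[0,0,-6]},{"dp":[0.48,0.82,0],"angular":[0,0,0]},{"dp":[0.48,0.82,0],"angular":[0,0,0]},{"dp":[0.48,0.82,0],"angular":[0,0,0]},{"dp":[0.48,0.82,0],"angular":[0,0,0]},{"dp":[0.48,0.82,0],"angular":[0,0,0]},{"dp":[0.48,0.82,0],"angular":[0,0,0]},{"dp":[0.48,0.82,0],"angular":[0,0,0]},{"dp":[0.48,0.82,0],"angular":[0,0,0]},{"dp":[0.48,0.82,0],"angular":[0,0,0]},{"dp":[0.48,0.82,0],"angular":[0,0,0]},{"dp":[0.48,0.82,0],"angular":[0,0,0]},{"dp":[0.48,0.82,0],"angular":[0,0,0]},{"dp":[0.48,0.82,0],"angular":[0,0,0]},{"dp":[0.48,0.82,0],"angular":[0,0,0]},{"dp":[0.48,0.82,0],"angular":[0,0,0]},{"dp":[0.48,0.82,0],"angular":[0,0,0]},{"dp":[0.48,0.82,0],"angular":[0,0,0]},{"dp":[0.48,0.82,0],"angular":[0,0,0]},{"dp":[0.48,0.82,0],"angular":[0,0,0]}]' 1 20
cat >> h.py <<'E'
C=np.array([.5443,-.0992]);Y=.137;Rz=np.array([[np.cos(Y),-np.sin(Y)],[np.sin(Y),np.cos(Y)]])
def loc(): 
    s=sense();p=s['tcp_pos'];return 1e3*np.r_[Rz.T@(p[:2]-C),p[2]],s['force']
def to(lx,ly,z):  # dp units from the measured pose
    p=sense()['tcp_pos'];return np.r_[C+Rz@np.array([lx,ly])/1e3,z/1e3]/.03-p/.03
E
python3 - <<'E'
from h import *
print(loc(),to(-100,0,184)); s=snap('scene','scene2.png')
cv2.imwrite('pics/crop2.png',cv2.resize(s['image'][140:340,120:360],None,fx=3,fy=3))
E
```

```text
t: 2.1
tcp_pos: [0.4379, -0.1136, 0.2481]
tool_rot: [0.998, 0.069, -0.0, -0.0]
force: [0.9, 0.2, 0.3]
finger_gap: -0.002
gripper_force: 0.0
(array([-107.33373119,    0.27692498,  248.12494723]), array([0.89455918, 0.19486989, 0.2785323 ])) [ 0.24342785  0.0242417  -2.13749824]
```

View pics/crop2.png

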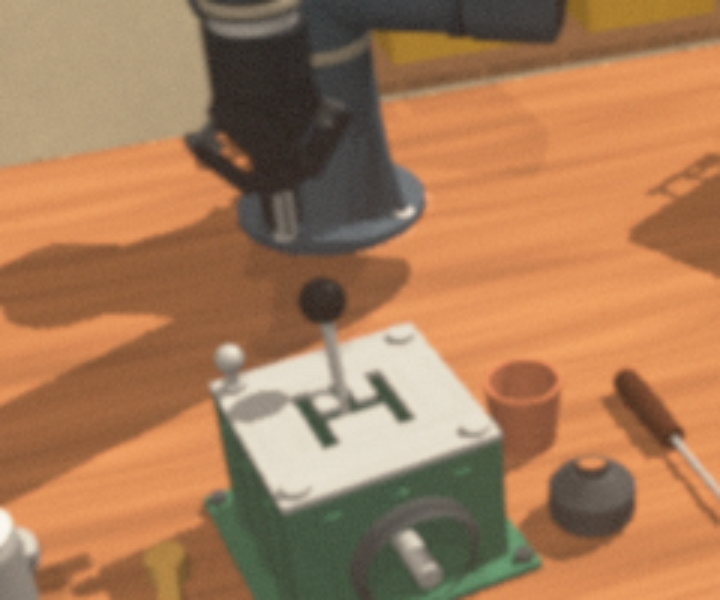

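The crop shows the shut gripper behind the knob (knob at (322,300), gripper tips at (285,240)), with the gripper knuckles sticking out sideways. I'll keep the tips around z = 0.18 so the knuckles stay above the knob. Next I descend and push far-wards.

```bash
python3 -m crank '[{"dp":[0,0,-0.9],"angular":[0,0,0]},{"dp":[0,0,-0.87],"angular":[0,0,0]},{"dp":[0,0,0],"angular":[0,0,0]},{"dp":[0.33,0.045,0],"angular":[0,0,0]},{"dp":[0.33,0.045,0],"angular":[0,0,0]},{"dp":[0.33,0.045,0],"angular":[0,0,0]},{"dp":[0.33,0.045,0],"angular":[0,0,0]},{"dp":[0.33,0.045,0],"angular":[0,0,0]},{"dp":[0.33,0.045,0],"angular":[0,0,0]},{"dp":[0.33,0.045,0],"angular":[0,0,0]},{"dp":[0,0,0],"angular":[0,0,0]}]'
python3 - <<'E'
from h import *
print(loc()); s=snap('scene'); s=snap('top')
W=pts(s)
def knob():
    for n in('top','scene'):
        s=dict(np.load(f'/tmp/{n}.npz'));W=pts(s);im=s['image'].astype(int).max(-1)
        q=(W[...,:2]-C)@Rz*1e3
        k=(im<60)&(W[...,2]>.175)&(W[...,2]<.228)&(abs(q[...,0])<80)&(abs(q[...,1])<80)
        print(n,k.sum(),q[k].mean(0),W[k][:,2].mean())
knob()
s=dict(np.load('/tmp/scene.npz'))
cv2.imwrite('pics/crop3.png',cv2.resize(s['image'][160:320,150:350],None,fx=3,fy=3))
E
```

```text
t: 3.25
tcp_pos: [0.5088, -0.1053, 0.1952]
tool_rot: [0.998, 0.069, 0.001, 0.0]
force: [-1.4, 0.4, 0.2]
finger_gap: -0.001
gripper_force: 0.7
(array([-36.02434598,  -1.16751948, 195.161614  ]), array([-1.44736454,  0.3814083 ,  0.23509207]))
top 54 [-3.88466097 12.95585783] 0.21644048971073565
scene 122 [-8.45559411 -6.46787328] 0.21445112117998683
```

View pics/crop3.png

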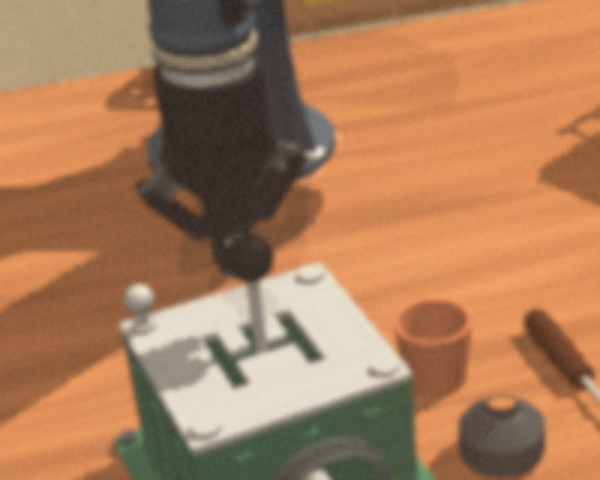

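The lever is upright and near the cross slot (knob at (243,256)). I'll advance gently until the far wall can be felt.

```bash
for i in 1 2 ; do python3 -m crank '[{"dp":[0.1,0.014,0],"angular":[0,0,0]},{"dp":[0,0,0],"angular":[0,0,0]}]' | egrep 'tcp_pos|force: \['; done; python3 -m crank '[{"dp":[0.06,0.008,0],"angular":[0,0,0]},{"dp":[0,0,0],"angular":[0,0,0]}]' | egrep 'tcp_pos|force: \['
```

```text
tcp_pos: [0.5098, -0.105, 0.1952]
force: [-2.4, -0.0, 0.6]
tcp_pos: [0.513, -0.1046, 0.1953]
force: [-3.1, -0.1, 1.3]
tcp_pos: [0.5149, -0.1043, 0.1953]
force: [-3.2, -0.5, 2.1]
```

```bash
for i in 1 2 ; do python3 -m crank '[{"dp":[0.06,0.008,0],"angular":[0,0,0]},{"dp":[0,0,0],"angular":[0,0,0]}]' | egrep 'tcp_pos|force: \['; done
python3 - <<'E'
from h import *
print(loc()); s=snap('top')
cv2.imwrite('pics/crop4.png',cv2.resize(s['image'][170:300,340:480],None,fx=5,fy=4.6,interpolation=cv2.INTER_CUBIC))
E
```

```text
tcp_pos: [0.5168, -0.104, 0.1952]
force: [-2.0, -1.1, 1.2]
tcp_pos: [0.5187, -0.1038, 0.1952]
force: [-2.1, 0.2, 1.5]
(array([-26.0266367 ,  -1.01290145, 195.22184301]), array([-2.08701826,  0.1994534 ,  1.48662534]))
```

View pics/crop4.png

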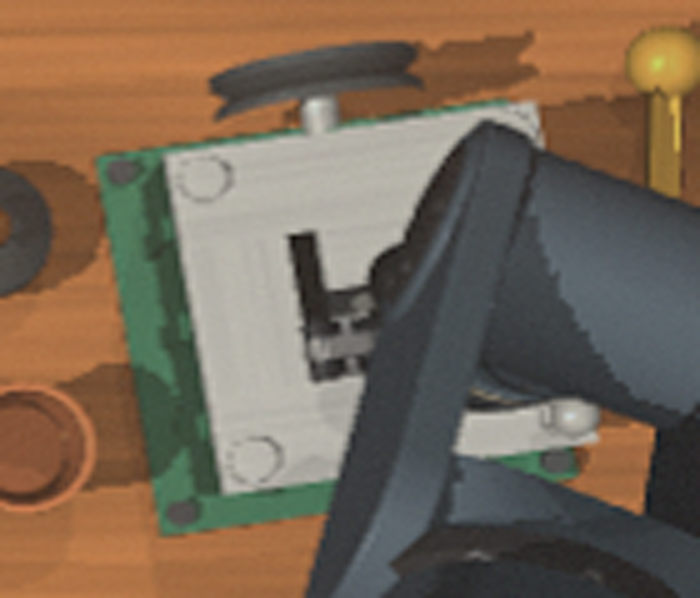

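The knob's left edge shows at about (385,265), but the arm hides the rest. The force is still only 2 N, so the wall hasn't been reached and I'll keep going in small steps.

```bash
for i in 1 2 ; do python3 -m crank '[{"dp":[0.06,0.008,0],"angular":[0,0,0]},{"dp":[0,0,0],"angular":[0,0,0]}]' | egrep 'tcp_pos|force: \['; done
python3 - <<'E'
from h import *
print(loc()); s=snap('scene');W=pts(s);im=s['image'].astype(int).max(-1);q=(W[...,:2]-C)@Rz*1e3
# rod
z=W[...,2]
for a in(.14,.15,.16,.17):
    k=(z>a)&(z<a+.01)&(abs(q[...,0])<25)&(abs(q[...,1])<25)
    print(a,k.sum(),np.median(q[k],0) if k.any() else 0)
E
```

```text
tcp_pos: [0.5199, -0.1035, 0.1952]
force: [-4.2, 0.2, 2.8]
tcp_pos: [0.5204, -0.1033, 0.1952]
force: [-7.2, -1.6, 5.4]
(array([-24.25076822,  -0.79179701, 195.1831875 ]), array([-7.2006866 , -1.62234535,  5.35075907]))
0.14 17 [ 4.8499647  -0.58185487]
0.15 14 [ 5.53639196 -0.42974693]
0.16 19 [ 4.52772666 -0.29313432]
0.17 17 [ 5.46792841 -0.27674202]
```

The far wall was felt at 7 N. I'll back off, go round to the knob's left side and raise the tool slightly.

```bash
python3 -m crank '[{"dp":[-0.7,-0.095,0],"angular":[0,0,0]},{"dp":[0,0,0.23],"angular":[0,0,0]},{"dp":[-0.118,0.859,0],"angular":[0,0,0]},{"dp":[-0.118,0.859,0],"angular":[0,0,0]},{"dp":[0,0,0],"angular":[0,0,0]},{"dp":[0.76,0.105,0],"angular":[0,0,0]},{"dp":[0.76,0.105,0],"angular":[0,0,0]},{"dp":[0,0,0],"angular":[0,0,0]}]'
python3 - <<'E'
from h import *
print(loc(),to(1,30,202)); s=snap('scene')
cv2.imwrite('pics/crop5.png',cv2.resize(s['image'][160:320,150:350],None,fx=3,fy=3))
E
```

```text
t: 5.65
tcp_pos: [0.5444, -0.0492, 0.203]
tool_rot: [0.998, 0.069, 0.004, 0.001]
force: [0.2, -0.1, 0.2]
finger_gap: -0.004
gripper_force: 0.0
(array([  6.97206727,  49.48661857, 203.02402677]), array([ 0.15243792, -0.14315277,  0.17530638])) [-0.10849289 -0.67065495 -0.03413423]
```

View pics/crop5.png

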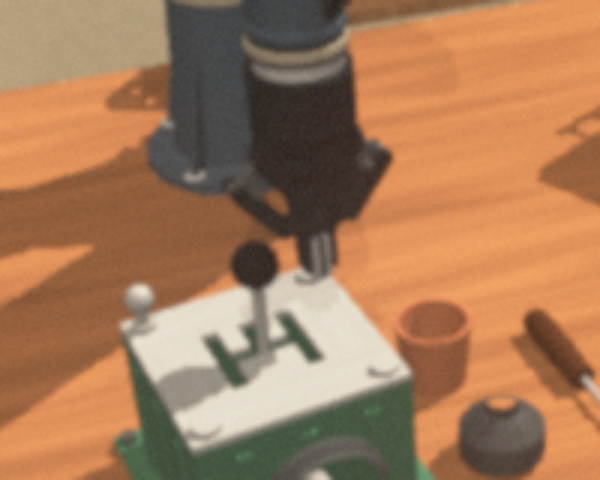

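The lever stands upright in the cross slot, and the finger is left of the knob (tips (320,270), knob (255,265)) with the knuckle clear. Now I push right.

```bash
python3 -m crank '[{"dp":[-0.13,-0.018,0],"angular":[0,0,0]},{"dp":[0.0455,-0.33,0],"angular":[0,0,0]},{"dp":[0.0455,-0.33,0],"angular":[0,0,0]},{"dp":[0.0455,-0.33,0],"angular":[0,0,0]},{"dp":[0.0455,-0.33,0],"angular":[0,0,0]},{"dp":[0,0,0],"angular":[0,0,0]}]' | egrep 'tcp_pos|force: \['
python3 -m crank '[{"dp":[0.0455,-0.33,0],"angular":[0,0,0]},{"dp":[0.0455,-0.33,0],"angular":[0,0,0]},{"dp":[0,0,0],"angular":[0,0,0]}]' | egrep 'tcp_pos|force: \['
for i in 1 2 ; do python3 -m crank '[{"dp":[0.014,-0.1,0],"angular":[0,0,0]},{"dp":[0,0,0],"angular":[0,0,0]}]' | egrep 'tcp_pos|force: \['; done; python3 -c "from h import *;print(loc())"
```

```text
tcp_pos: [0.5413, -0.0902, 0.2021]
force: [-0.8, 0.9, 0.7]
tcp_pos: [0.5441, -0.1097, 0.2018]
force: [-1.8, 1.7, -0.2]
tcp_pos: [0.5442, -0.1114, 0.2019]
force: [-0.6, 1.1, -1.5]
tcp_pos: [0.5446, -0.1142, 0.202]
force: [-0.4, 1.8, -1.2]
(array([ -1.74359056, -14.94104699, 202.02433773]), array([-0.41954317,  1.78529589, -1.2314686 ]))
```

```bash
for i in 1 2 3; do python3 -m crank '[{"dp":[0.011,-0.08,0],"angular":[0,0,0]},{"dp":[0,0,0],"angular":[0,0,0]}]' | egrep 'tcp_pos|force: \['; done
python3 - <<'E'
from h import *
print(loc()); s=snap('scene');W=pts(s);q=(W[...,:2]-C)@Rz*1e3;z=W[...,2]
for a in(.14,.15,.16,.17):
    k=(z>a)&(z<a+.01)&(abs(q[...,0])<25)&(abs(q[...,1]+30)<30)
    print(a,k.sum(),np.median(q[k],0) if k.any() else 0)
E
```

```text
tcp_pos: [0.545, -0.1168, 0.2021]
force: [-1.2, 1.6, -1.3]
tcp_pos: [0.5454, -0.1193, 0.2021]
force: [0.1, 1.9, -2.1]
tcp_pos: [0.5455, -0.1212, 0.202]
force: [-0.2, 3.0, -1.8]
(array([ -1.84056738, -21.93694716, 201.95415105]), array([-0.21756742,  2.97381562, -1.77542733]))
0.14 16 [  5.98793783 -36.33299662]
0.15 18 [  4.86608985 -40.11499645]
0.16 15 [  5.65203131 -41.49944395]
0.17 17 [  5.47291332 -44.59802598]
```

```bash
for i in 1 2; do python3 -m crank '[{"dp":[0.009,-0.06,0],"angular":[0,0,0]},{"dp":[0,0,0],"angular":[0,0,0]}]' | egrep 'tcp_pos|force: \['; done
python3 - <<'E'
from h import *
print(loc()); s=snap('scene');W=pts(s);q=(W[...,:2]-C)@Rz*1e3;z=W[...,2]
for a in(.14,.16):
    k=(z>a)&(z<a+.01)&(abs(q[...,0])<25)&(abs(q[...,1]+30)<30)
    print(a,k.sum(),np.median(q[k],0) if k.any() else 0)
E
```

```text
tcp_pos: [0.5455, -0.1219, 0.2019]
force: [-0.6, 6.5, -1.2]
tcp_pos: [0.5455, -0.1225, 0.2018]
force: [0.4, 9.9, -1.5]
(array([ -2.00514373, -23.19935611, 201.8087317 ]), array([ 0.39994809,  9.86769951, -1.53344883]))
0.14 16 [  4.94897948 -36.72609212]
0.16 16 [  4.60898823 -42.36851208]
```

The right column wall was felt, and the rod is at y ≈ -37 in the plate region. I'll go round to the far side of the knob.

```bash
python3 -m crank '[{"dp":[-0.114,0.825,0],"angular":[0,0,0]},{"dp":[0,0,0],"angular":[0,0,0]},{"dp":[0.743,0.1025,0],"angular":[0,0,0]},{"dp":[0.743,0.1025,0],"angular":[0,0,0]},{"dp":[0,0,0],"angular":[0,0,0]},{"dp":[0.118,-0.859,0],"angular":[0,0,0]},{"dp":[0.118,-0.859,0],"angular":[0,0,0]},{"dp":[0,0,-0.23],"angular":[0,0,0]},{"dp":[0,0,0],"angular":[0,0,0]}]'
python3 - <<'E'
from h import *
print(loc(),to(43,-53,195)); s=snap('scene')
cv2.imwrite('pics/crop6.png',cv2.resize(s['image'][160:320,150:350],None,fx=3,fy=3))
E
```

```text
t: 9.0
tcp_pos: [0.5932, -0.1465, 0.1943]
tool_rot: [0.998, 0.068, -0.001, -0.0]
force: [-0.3, 0.9, -0.1]
finger_gap: 0.002
gripper_force: 0.0
(array([ 42.02775899, -53.55298756, 194.30702513]), array([-0.28154918,  0.92965868, -0.14898506])) [0.02958696 0.02268623 0.02309916]
```

View pics/crop6.png

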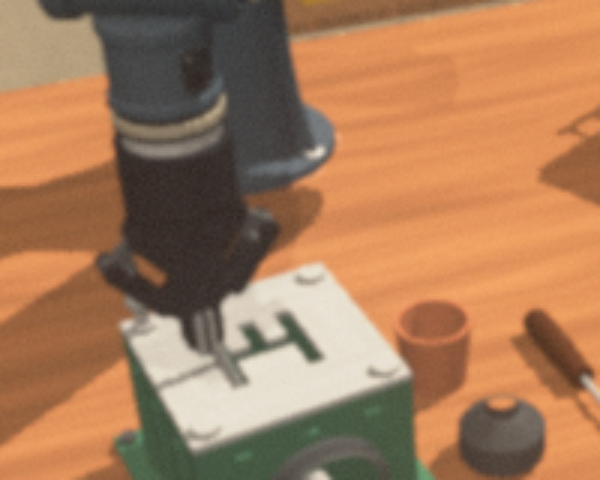

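The fingers stand far of the knob, in line with the right column (tips (208,345), knob hidden behind them). I'll push near-wards.

```bash
python3 -m crank '[{"dp":[-0.33,-0.0455,0],"angular":[0,0,0]},{"dp":[-0.33,-0.0455,0],"angular":[0,0,0]},{"dp":[-0.33,-0.0455,0],"angular":[0,0,0]},{"dp":[0,0,0],"angular":[0,0,0]}]' | egrep 'tcp_pos|force: \['
python3 -m crank '[{"dp":[-0.33,-0.0455,0],"angular":[0,0,0]},{"dp":[-0.33,-0.0455,0],"angular":[0,0,0]},{"dp":[0,0,0],"angular":[0,0,0]}]' | egrep 'tcp_pos|force: \['
for i in 1 2 3 ; do python3 -m crank '[{"dp":[-0.1,-0.014,0],"angular":[0,0,0]},{"dp":[0,0,0],"angular":[0,0,0]}]' | egrep 'tcp_pos|force: \['; done; python3 -c "from h import *;print(loc())"
```

```text
tcp_pos: [0.5633, -0.1495, 0.1958]
force: [1.1, 0.7, 0.5]
tcp_pos: [0.5426, -0.1522, 0.1948]
force: [0.4, 0.7, -0.1]
tcp_pos: [0.5413, -0.1529, 0.1949]
force: [1.2, 1.3, -0.2]
tcp_pos: [0.5386, -0.1534, 0.195]
force: [1.0, 0.7, -0.5]
tcp_pos: [0.5355, -0.1539, 0.1951]
force: [1.2, 0.6, -0.8]
(array([-16.17411277, -53.005457  , 195.12768536]), array([ 1.24480619,  0.61309561, -0.79640374]))
```

```bash
for i in 1 2 3 4; do python3 -m crank '[{"dp":[-0.09,-0.012,0],"angular":[0,0,0]},{"dp":[0,0,0],"angular":[0,0,0]}]' | egrep 'tcp_pos|force: \['; done; python3 -c "from h import *;print(loc())"
```

```text
tcp_pos: [0.5329, -0.1543, 0.1952]
force: [1.5, 0.6, -1.4]
tcp_pos: [0.5301, -0.1547, 0.1952]
force: [1.5, -0.1, -1.9]
tcp_pos: [0.5284, -0.155, 0.1953]
force: [4.6, 1.7, -3.0]
tcp_pos: [0.5277, -0.1552, 0.1953]
force: [9.1, 3.2, -7.5]
(array([-24.06996251, -53.16854907, 195.30010425]), array([ 9.08027144,  3.23841176, -7.46266619]))
```

The slot end was felt at the expected place (knob about -51 mm). I'll back off, lift clear and check.

```bash
python3 -m crank '[{"dp":[0.66,0.09,0],"angular":[0,0,0]},{"dp":[0.66,0.09,0],"angular":[0,0,0]},{"dp":[0,0,1],"angular":[0,0,0]},{"dp":[0,0,1],"angular":[0,0,0]},{"dp":[0,0,1],"angular":[0,0,0]},{"dp":[0,0,1],"angular":[0,0,0]},{"dp":[0.3,0.8,0],"angular":[0,0,0]},{"dp":[0.3,0.8,0],"angular":[0,0,0]},{"dp":[0.3,0.8,0],"angular":[0,0,0]},{"dp":[0.3,0.8,0],"angular":[0,0,0]},{"dp":[0.3,0.8,0],"angular":[0,0,0]},{"dp":[0.3,0.8,0],"angular":[0,0,0]},{"dp":[0,0,0],"angular":[0,0,0]}]'
python3 - <<'E'
from h import *
s=snap('scene');W=pts(s);q=(W[...,:2]-C)@Rz*1e3;z=W[...,2]
for a in(.14,.15,.16,.18,.19):
    k=(z>a)&(z<a+.01)&(abs(q[...,0]+30)<35)&(abs(q[...,1]+35)<25)&(q[...,0]>-58)
    print(a,k.sum(),np.median(q[k],0) if k.any() else 0)
cv2.imwrite('pics/crop7.png',cv2.resize(s['image'][160:400,80:350],None,fx=2.5,fy=2.5))
E
```

```text
t: 12.45
tcp_pos: [0.618, -0.0032, 0.3149]
tool_rot: [0.998, 0.07, -0.001, -0.0]
force: [-0.0, 0.7, -0.6]
finger_gap: 0.002
gripper_force: 0.0
0.14 18 [-32.86537024 -35.89592182]
0.15 22 [-36.14546529 -39.27656921]
0.16 18 [-39.81417119 -43.01380471]
0.18 24 [-37.05092303 -49.99764065]
0.19 44 [-36.02846192 -47.94927363]
```

View pics/crop7.png

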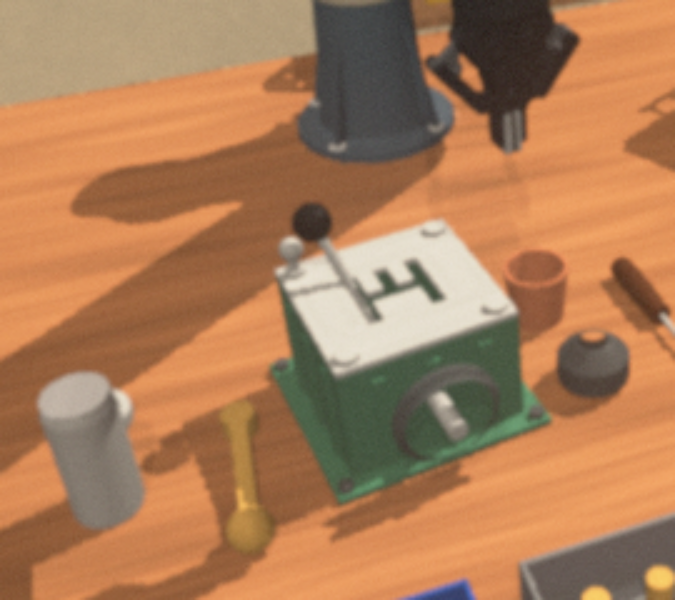

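The knob (311,222) is home in the near-right slot beside the ball plug (290,250). The arm is clear and the neighbouring objects are undisturbed.

```bash
python3 -c "from station import order;print(order.sign_off())"
```

```text
the job is handed in; nothing more can be done
None
```

The lever is fully home in the near-right slot beside the ball-headed plug, pushed there with the shut fingers; it is released, nothing else moved, and the job was handed in at about 12.5 s.

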